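# Slide the valve guard aside and push the red stopcock shut

## Task

Shut off the vacuum line at the grey valve box: push the yellow guard plate along its rails, fully across to the blue end, so that the red valve handle is uncovered, then push the red handle round until it is fully shut, across its pipe. Only push with the fingers: do not lift the guard from its rails or lift anything else, and leave the blue handle and the things standing around where they are.

Things in the scene. Friction and masses are not known exactly. Their poses are not given: they have to be found in the camera images.
- valve_box: Grey open-topped valve box fixed to the bench, 150 (x) x 262 (y) x 76 mm high; inside 132 x 250 mm, no wall between the two valves: red (vacuum) on the +y side, blue (vent) on the -y side. Origin: centre of its underside; x points away from the robot (yaw up to 0.35 rad either way), y left, z up. Brass pipes and valve bodies below the handles reach up to z = 34 mm, at the pivots 40 mm.
- guard: Loose yellow plate, 138 (x) x 120 (y) x 6 mm, 0.3 kg, black rib on top. Origin: centre of its underside; axes as the box's. It lies on the long walls (underside at box z = 66 mm) between lips 10 mm high, 2.5 mm play each side, and slides along the box's y by a push of a few N. Starts over the red valve (box y = +45 to +63 mm); against the end wall over the blue valve it is at box y = -65 mm.
- guard_rib (a point): Centre of the guard's rib, 15 mm above the guard's underside. The rib is 100 mm long (along x), 12 mm thick (along y) and stands 18 mm above the plate, its top at box z = 90 mm.
- red_handle (a joint): Turn of the red handle, rad: 0 = open, pointing along the box's -x (along the pipe); 1.571 = shut, at its stop, pointing along the box's +y (across the pipe). Shuts clockwise seen from above; starts between 0 and 0.3, takes about 0.1 N m and stays where it is left.
- red_handle_tip (a point): Point on the red handle 46 mm from its pivot, at mid height. The handle is a straight red bar, 52 mm long from the pivot, 12 mm wide, 16 mm high, between box z = 41 and 57 mm; it swings in a level plane under the guard.
- red_pivot (a point): Vertical pivot axis of the red handle, at the handle's mid height: box x = +20, y = +62.5, z = 49 mm. The blue handle's pivot is at box x = +20, y = -62.5 mm.
- blue_handle_tip (a point): The same point on the blue handle, which is of the same shape, turns as easily, and starts at any angle between pointing along -x and 1.2 rad on towards +y. It is to be left alone.
- vial_a: Bystander: glass vial with black cap, 23 mm across, 52 mm tall, loose on the bench; origin at the centre of its underside.
- vial_b: Bystander: glass vial with white cap, 23 mm across, 52 mm tall, loose on the bench; origin at the centre of its underside.
- solvent_bottle: Bystander: white dropper bottle with blue cap, 36 mm across, 94 mm tall, loose on the bench; origin at the centre of its underside.
- tweezers_steel: Bystander: steel tweezers lying flat, 12x121x10 mm, loose on the bench; origin at the centre of its underside. (Keep clear of the fixed microscope straight ahead of the robot, x 0.3 to 0.65, y -0.12 to 0.17, about 0.35 m high, and of the instrument case behind the valve box, from x = 0.62 on, 0.17 m high with a lamp on it to 0.33 m.)
- vial_c: Bystander: second glass vial with black cap, 23 mm across, 52 mm tall, loose on the bench; origin at the centre of its underside.

How it is judged:
By the outcome, as a careful person would: the job done as asked, in the order asked, and still so for the second after the job is handed in, with the robot touching nothing.
It also fails if it takes over 48 s, if anything falls off the work surface, if the arm or the gripper's body presses on something with over 40 N, if the wrist force passes 120 N, or if a joint passes its speed limit or range.

## Robot

A 6-joint arm with a two-finger parallel gripper is mounted at the origin on a cart in front of the work surface, level with it; the furniture and walls round the work are solid. World frame = base frame: x ahead of the robot, y to its left, z up, the work surface at z = 0. Lengths are in m, angles in degrees, forces in N, time in s.
With the tool pointing down it reaches from about 0.425 to 0.95 m from the base axis. Payload 14.7 kg.
Tool frame: the origin (TCP) lies midway between the tips of the shut fingers; the grasp point (between the pads) lies pinch_z behind it (pinch_z is the distance from the TCP to the grasp point, in m); z points along the fingers, y is the direction in which the jaws open and shut (so a half turn about z gives the same grasp; the last joint's range is limited). The gripper opens to 85 mm and grips with 20 to 120 N. Pads are 22 mm wide; open, the fingers measure 114 mm over their backs; the gripper's body (76 mm by 85 mm) begins 54 mm behind the grasp point. The pads swing forward as they close: fully open they stand 13 mm farther back than shut.
Start: joints at [-75.779, 27.513, 91.461, -0, 61.026, -2.67], TCP at [0.189, -0.622, 0.231] pointing down, gripper open.
Joint ranges: [-157.49, 157.49], [-46.99, 117.5], [13.45, 153.17], [-89.5, 269.5], [5.16, 153.95], [-167.48, 167.48]. Speed limits (degrees/s): [108.29, 108.29, 136.94, 172.46, 172.46, 172.46].

## Interface

Orientations are given as [roll, pitch, yaw] about the fixed x, y, z axes, in that order (R = Rz(yaw) Ry(pitch) Rx(roll)).
In Python, from cell import observe, grab_frame, finish_job, pinch_z gives the robot as it stands.
- The arm moves only by the shell command python3 -m pendant 'ROWS' [FORCE]. ROWS is JSON, a list of rows, each an object of numbers: "jaw": the gripper command: -1 is shut, 1 is fully open, values between are in proportion; "tx", "ty", "tz": the shift along the tool's x, y, z in cm; "ax", "ay", "az": the turn, a rotation vector about the tool's x, y, z in degrees. A call has 1 to 10 rows; each row is the pose to reach, as a shift and turn from the pose measured when the call began, along the tool's axes at that moment; what a row does not reach only later rows make up. A row lasts 1/12 s, in which the tool goes at most 41.7 mm and 7.16 degrees, less where a joint would pass 70% of its speed; a pose out of reach is approached as far as the arm can. A call with a gripper value outside its range is refused whole. The fingers move at their own pace and stop on an object; FORCE is the grip in N (left out, the last holds). Time passes only in rows, so rows that repeat a pose let the fingers close. It gives the time, the measured TCP pose, the force and the opening at its end, in the units of the state.
- observe(): the state, without advancing time (a new reading comes with each control period).
- grab_frame(name): name is "scene" or "top" or "wrist"; returns a dict with "frame" (400x640x3 uint8, blue, green, red), "fx", "fy", "cx", "cy" (pixels), "R" (3x3) and "t" (3): a world point X has camera coordinates R X + t; the wrist camera has in their place "hand_eye" (4x4, takes a point from camera to tool coordinates, whose origin is the TCP and whose axes are the flange's). Camera axes: x right, y down, z forward; pixel columns grow to the right and rows downward; lengths in m; the calibration is good to about 2 mm. A picture is of the moment at which its call begins: read the wrist's pose just before it. There is no depth.
- finish_job(): hands the job in, once; it reports no verdict.
The state is a dict: "t": time; "joint_positions": joint angles; "joint_vel": joint speeds; "effort": joint torques, N m; "position": TCP position; "ee_rot": TCP orientation; "force": force on the tool from outside, world axes, zero at the start; "wrist_torque": the same for the moment, N m; "finger_gap": opening from 0.0 (shut) to 1.0 (fully open).
Only numpy, scipy, OpenCV 4.12 (cv2) and the standard library are available. Lean on these libraries where they do the work, as an engineer would, in place of code of your own. Each camera call takes 0.05 s, during which the arm holds its last target.

## Working session

There is one attempt and no reset: what is moved stays moved. The work goes in short steps, Python scripts to look and compute and a shell command to move; the robot and the scene stay as the last step left them, time stands still between calls to the robot, and variables do not carry over. Pictures are saved under pics/ and viewed, and the job is handed in when it is done.

```bash
mkdir -p pics; ls; python3 - <<'E'
from cell import observe, grab_frame, pinch_z
import cv2
print(pinch_z); s=observe(); print(s)
for n in("scene","top","wrist"):
    f=grab_frame(n); cv2.imwrite(f"pics/{n}0.png",f["frame"]); print(n,{k:v for k,v in f.items() if k!="frame"})
E
```

```text
pics
0.0187
{'t': 0.0, 'joint_positions': array([-7.57796557e+01,  2.75505222e+01,  9.14950030e+01, -7.98717110e-04,
        6.10254057e+01, -2.67179885e+00]), 'joint_vel': array([-0.01040389,  0.01877884, -0.0552945 , -0.03087999, -0.00659115,
        0.08484386]), 'effort': array([ 9.10263509e-03, -9.50625587e+01, -4.30181301e+01,  9.30458591e-04,
        1.21567622e-02, -7.66381476e-06]), 'position': array([ 0.18876323, -0.62154579,  0.23065668]), 'ee_rot': array([-1.79929114e+02, -2.60892313e-03,  1.68925289e+01]), 'force': array([ 0.01191175, -0.21564846, -0.45920471]), 'wrist_torque': array([-0.010734  ,  0.0216728 ,  0.00267054]), 'finger_gap': 1.0013890002660506}
scene {'fx': 439.01448185824614, 'fy': 439.01448185824614, 'cx': 311.39762855349676, 'cy': 191.4507600354285, 'R': array([[ 0.50471841, -0.8632485 ,  0.00783332],
       [-0.52058658, -0.31158643, -0.79492359],
       [ 0.68865735,  0.39713465, -0.60665898]]), 't': array([-0.56802179,  0.16667485,  0.78171951])}
top {'fx': 511.5797608241248, 'fy': 511.5797608241248, 'cx': 323.5524624831941, 'cy': 201.60217185252273, 'R': array([[ 0.01180255, -0.99957521,  0.02664776],
       [-0.99531676, -0.01430097, -0.09560347],
       [ 0.09594395, -0.0253946 , -0.99506275]]), 't': array([-0.42225202,  0.44092029,  1.00164086])}
wrist {'fx': 332.14183104385205, 'fy': 332.14183104385205, 'cx': 318.5731986779902, 'cy': 192.97694525467855, 'hand_eye': array([[ 5.63932960e-05, -9.46537173e-01, -3.22594757e-01,
         8.26444689e-02],
       [ 9.99999527e-01,  3.66507770e-04, -9.00572475e-04,
        -9.28890881e-04],
       [ 9.70658810e-04, -3.22594554e-01,  9.46536746e-01,
        -1.41826550e-01],
       [ 0.00000000e+00,  0.00000000e+00,  0.00000000e+00,
         1.00000000e+00]])}
```

View pics/scene0.png

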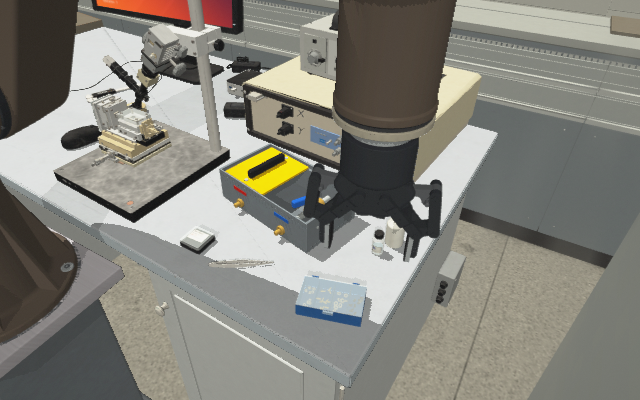

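View pics/top0.png

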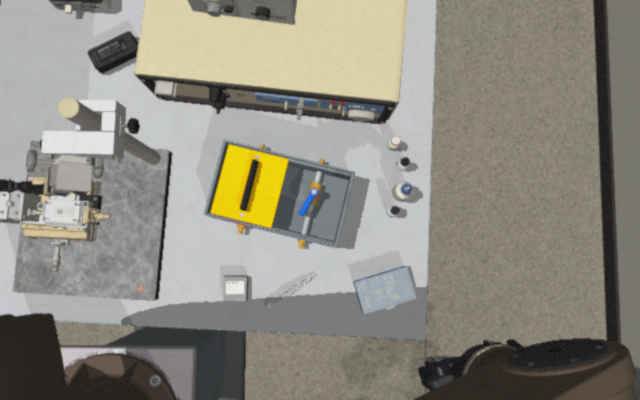

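View pics/wrist0.png

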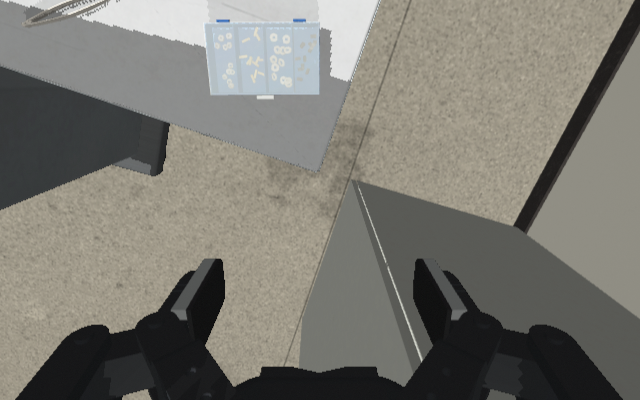

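The top view shows the yellow guard at about (249,186) with its black rib, the blue handle at (311,200) and the vials and bottle to the right at (395–405,143–210). The next step is to measure the box.

```bash
cat > h.py <<'E'
import numpy as np, cv2
from cell import observe, grab_frame
from scipy.spatial.transform import Rotation as Ro
def cast(f,uv,z):
    R,t=np.array(f["R"]),np.array(f["t"]); c=-R.T@t
    uv=np.atleast_2d(uv).astype(float)
    d=np.c_[(uv[:,0]-f["cx"])/f["fx"],(uv[:,1]-f["cy"])/f["fy"],np.ones(len(uv))]@R
    return c+d*((z-c[2])/d[:,2])[:,None]
def proj(f,X):
    p=np.atleast_2d(X)@np.array(f["R"]).T+f["t"]; return np.c_[p[:,0]/p[:,2]*f["fx"]+f["cx"],p[:,1]/p[:,2]*f["fy"]+f["cy"]]
def wristcam(f,s):
    T=np.eye(4);T[:3,:3]=Ro.from_euler('xyz',s["ee_rot"],degrees=True).as_matrix();T[:3,3]=s["position"]
    M=np.linalg.inv(T@np.array(f["hand_eye"])); f["R"],f["t"]=M[:3,:3],M[:3,3]; return f
def mask(f,lo,hi):
    return cv2.inRange(cv2.cvtColor(f["frame"],cv2.COLOR_BGR2HSV),lo,hi)
def big(m):
    c,_=cv2.findContours(m,cv2.RETR_EXTERNAL,cv2.CHAIN_APPROX_NONE); return max(c,key=cv2.contourArea)
E
python3 - <<'E'
from h import *
for n in("top","scene"):
    f=grab_frame(n)
    c=big(mask(f,(22,150,100),(35,255,255)))[:,0,:]
    W=cast(f,c,0.072)[:,:2]
    r=cv2.minAreaRect((W*1000).astype(np.float32)); print(n,"yellow",r)
    k=cv2.boxPoints(r);print(k)
    x,y,w,h=cv2.boundingRect(c); m=mask(f,(0,0,0),(179,255,60)); 
    hull=np.zeros_like(m); cv2.fillConvexPoly(hull,cv2.convexHull(c),255); hull=cv2.erode(hull,np.ones((5,5)))
    b=big(m&hull)[:,0,:]; r=cv2.minAreaRect((cast(f,b,0.090)[:,:2]*1000).astype(np.float32)); print("rib",r,len(b))
E
python3 -c "
import cv2
f=cv2.imread('pics/top0.png');cv2.imwrite('pics/topc.png',cv2.resize(f[110:280,180:430],None,fx=3.2,fy=3.2,interpolation=cv2.INTER_CUBIC))
f=cv2.imread('pics/scene0.png');cv2.imwrite('pics/scenec.png',cv2.resize(f[130:270,200:440],None,fx=3.3,fy=3.3,interpolation=cv2.INTER_CUBIC))"
```

```text
top yellow ((471.29156494140625, -272.20831298828125), (122.15021514892578, 137.9172821044922), 76.98424530029297)
[[ 390.34933 -316.1835 ]
 [ 524.72327 -347.2451 ]
 [ 552.23376 -228.23312]
 [ 417.85986 -197.17154]]
rib ((470.1768798828125, -273.96484375), (8.910633087158203, 94.13182830810547), 77.03227233886719) 102
scene yellow ((467.8605041503906, -272.9747314453125), (124.38518524169922, 137.10899353027344), 77.0617446899414)
[[ 387.1215  -318.23895]
 [ 520.7496  -348.9378 ]
 [ 548.5995  -227.71051]
 [ 414.97144 -197.01166]]
rib ((456.3963928222656, -278.4807434082031), (26.29802894592285, 102.6910400390625), 76.9085693359375) 78
```

View pics/topc.png

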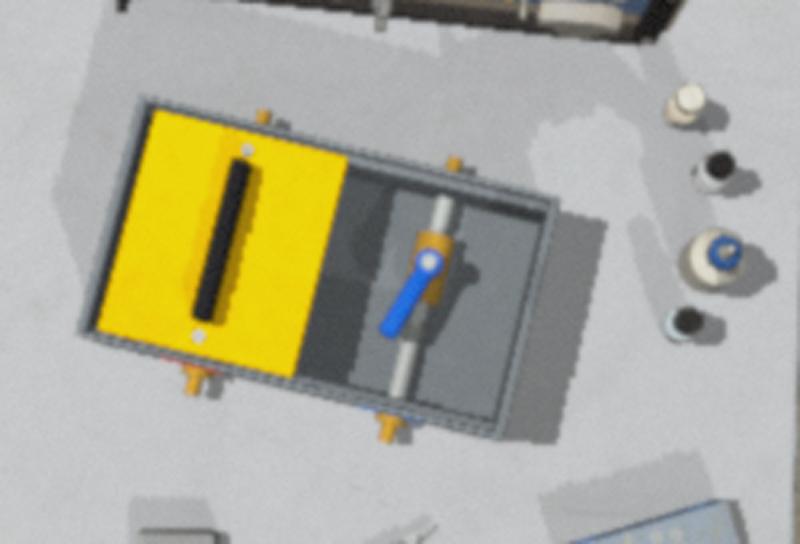

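View pics/scenec.png

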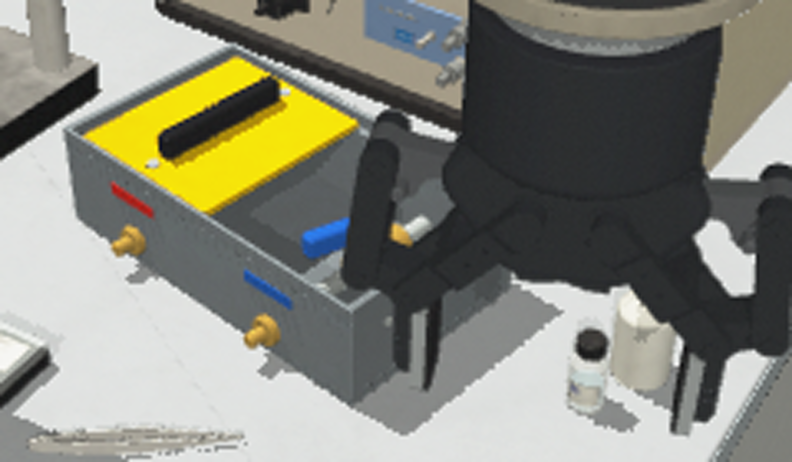

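```bash
python3 - <<'E'
from h import *
f=grab_frame("top")
px=np.array([[145,95],[558,200],[498,438],[80,330]])/3.2+[180,110]
P=cast(f,px,0.076)[:,:2]*1000; print(P.round(1), np.linalg.norm(P-np.roll(P,1,0),axis=1), P.mean(0))
yh=np.array([.225,.974]);print("yaws",[np.degrees(np.arctan2(*(v[::-1]))) for v in (P[0]-P[3],P[1]-P[2],P[0]-P[1],P[3]-P[2])])
c=P.mean(0); print("guard box y", (np.array([469.6,-272.6])-c)@np.c_[[.974,-.225],yh])
# blue pivot/handle
for n in("top",):
    b=big(mask(f,(105,150,90),(125,255,255)) & cv2.rectangle(np.zeros((400,640),np.uint8),(280,150),(350,240),255,-1))[:,0,:]
    W=cast(f,b,0.057)[:,:2]*1000; r=cv2.minAreaRect(W.astype(np.float32)); print(r)
E
```

```text
[[ 558.7 -224.5]
 [ 498.9 -473.9]
 [ 355.6 -439.1]
 [ 416.5 -190.4]] [146.29887298 256.51461222 147.37799706 256.04527649] [ 457.42310053 -332.00267041]
yaws [np.float64(-13.47640294265816), np.float64(-13.659914795574958), np.float64(76.50092471507821), np.float64(76.2595735609913)]
guard box y [-1.50530076 60.59800336]
((441.7150573730469, -384.3446350097656), (11.927251815795898, 54.18244171142578), 57.24848175048828)
```

```bash
python3 -m pendant '[{"jaw":-1,"tx":3.8,"ty":-2.8,"az":-6},{"jaw":-1,"tx":7.7,"ty":-5.5,"az":-12},{"jaw":-1,"tx":11.5,"ty":-8.3,"az":-18},{"jaw":-1,"tx":15.4,"ty":-11,"az":-24},{"jaw":-1,"tx":19.3,"ty":-13.8,"az":-30},{"jaw":-1,"tx":23.1,"ty":-16.6,"az":-36},{"jaw":-1,"tx":27,"ty":-19.4,"az":-42},{"jaw":-1,"tx":30.8,"ty":-22.2,"az":-48},{"jaw":-1,"tx":34.7,"ty":-24.9,"az":-54},{"jaw":-1,"tx":38.6,"ty":-27.7,"az":-60}]' 40
```

```text
$[0]: bad value
```

```bash
python3 -m pendant '[{"jaw":-1,"tx":3.8,"ty":-2.8,"tz":0,"ax":0,"ay":0,"az":-6}]' 40
```

```text
t: 0.38
position: [0.2111, -0.5927, 0.231]
ee_rot: [179.9, 0.1, 22.6]
force: [0.4, 1.7, 0.4]
finger_gap: 0.885
```

```bash
python3 -m pendant '[{"jaw":-1,"tx":3.8,"ty":-2.2,"tz":0,"ax":0,"ay":0,"az":-6},{"jaw":-1,"tx":7.6,"ty":-4.4,"tz":0,"ax":0,"ay":0,"az":-12},{"jaw":-1,"tx":11.4,"ty":-6.6,"tz":0,"ax":0,"ay":0,"az":-18},{"jaw":-1,"tx":15.2,"ty":-8.8,"tz":0,"ax":0,"ay":0,"az":-24},{"jaw":-1,"tx":19,"ty":-11,"tz":0,"ax":0,"ay":0,"az":-30},{"jaw":-1,"tx":22.8,"ty":-13.2,"tz":0,"ax":0,"ay":0,"az":-36},{"jaw":-1,"tx":26.6,"ty":-15.4,"tz":0,"ax":0,"ay":0,"az":-42},{"jaw":-1,"tx":30.4,"ty":-17.6,"tz":0,"ax":0,"ay":0,"az":-48},{"jaw":-1,"tx":34.2,"ty":-19.8,"tz":0,"ax":0,"ay":0,"az":-54},{"jaw":-1,"tx":38,"ty":-22,"tz":0,"ax":0,"ay":0,"az":-54}]' 40
python3 - <<'E'
from h import *
s=observe();print(s["position"],s["ee_rot"],s["joint_positions"].round(1))
for n in("scene","wrist"): cv2.imwrite(f"pics/{n}1.png",grab_frame(n)["frame"])
E
```

```text
t: 1.22
position: [0.4662, -0.2578, 0.2301]
ee_rot: [180.0, 0.2, 77.0]
force: [1.9, -1.4, 0.7]
finger_gap: -0.002
[ 0.46615665 -0.25779167  0.23008607] [1.79978406e+02 1.70997209e-01 7.70102023e+01] [-32.1  18.2 107.   -0.2  54.8 -19. ]
```

View pics/scene1.png

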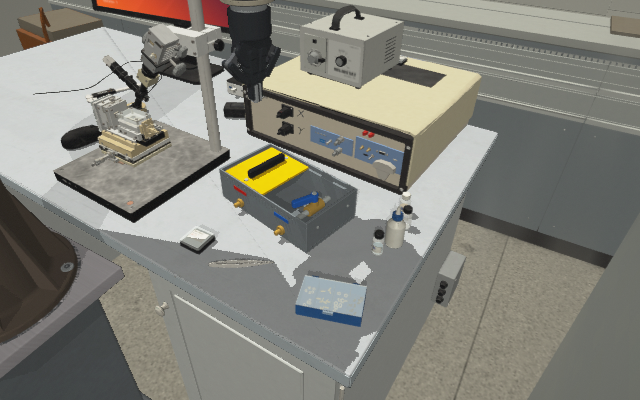

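View pics/wrist1.png

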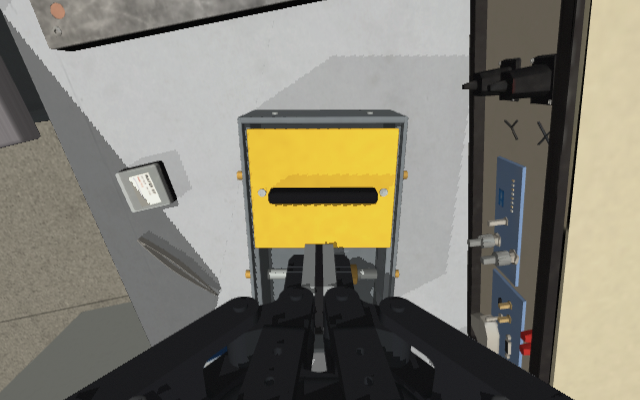

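The scene view shows the hand above the box. The wrist view shows the guard, with its rib from about (268,195) to (378,195), and the red end wall at the top. I'll refine the measurements from this view.

```bash
cat >> h.py <<'E'
def wm():
    s=observe(); f=wristcam(grab_frame("wrist"),s); 
    return s,f
def guard(f):
    c=big(mask(f,(20,120,80),(35,255,255)))
    m=mask(f,(0,0,0),(179,255,70)); hull=np.zeros_like(m); cv2.fillConvexPoly(hull,cv2.convexHull(c),255); hull=cv2.erode(hull,np.ones((7,7)))
    b=big(m&hull)[:,0,:]
    c=c[:,0,:]
    return cv2.minAreaRect((cast(f,c,0.072)[:,:2]*1000).astype(np.float32)),cv2.minAreaRect((cast(f,b,0.09)[:,:2]*1000).astype(np.float32))
E
python3 - <<'E'
from h import *
s,f=wm(); print(s["position"],s["ee_rot"],s["joint_vel"].round(2)); print(guard(f))
# end-wall/side outer rim corners (wrist px), rim at z=.076
print(cast(f,[[240,119],[406,117]],.076)[:,:2]*1000)
E
```

```text
[ 0.46821002 -0.25525805  0.23003741] [1.79946617e+02 1.08112647e-01 7.68734261e+01] [-5.02 -0.17  0.6  -1.74  0.06 -4.54]
(((468.88275146484375, -269.666748046875), (120.28690338134766, 136.82583618164062), 76.99486541748047), ((469.48602294921875, -267.3841552734375), (13.242621421813965, 97.27262878417969), 76.85478210449219))
[[ 412.10088895 -189.61630757]
 [ 553.70187146 -220.88577817]]
```

```bash
python3 -m pendant '[{"jaw":-1,"tx":1.3,"ty":0.4,"tz":0,"ax":0,"ay":0,"az":0},{"jaw":-1,"tx":1.3,"ty":0.4,"tz":3,"ax":0,"ay":0,"az":0},{"jaw":-1,"tx":1.3,"ty":0.4,"tz":6,"ax":0,"ay":0,"az":0},{"jaw":-1,"tx":1.3,"ty":0.4,"tz":9,"ax":0,"ay":0,"az":0},{"jaw":-1,"tx":1.3,"ty":0.4,"tz":11,"ax":0,"ay":0,"az":0},{"jaw":-1,"tx":1.3,"ty":0.4,"tz":12,"ax":0,"ay":0,"az":0},{"jaw":-1,"tx":1.3,"ty":0.4,"tz":12,"ax":0,"ay":0,"az":0}]'
python3 - <<'E'
from h import *
s,f=wm(); print(s["position"],s["ee_rot"],s["joint_vel"].round(2)); print(guard(f)); cv2.imwrite("pics/w2.png",f["frame"]);cv2.imwrite("pics/t2.png",grab_frame("top")["frame"][80:280,150:450])
E
```

```text
t: 1.95
position: [0.4721, -0.2459, 0.1081]
ee_rot: [-179.8, 0.1, 76.8]
force: [-1.4, 0.5, -0.3]
finger_gap: -0.001
[ 0.47206711 -0.24594345  0.10807887] [-1.79824392e+02  9.92019158e-02  7.67694753e+01] [ 0.27 -2.59 -1.98 -0.04  2.85  0.06]
(((471.7255859375, -256.7373046875), (94.41560363769531, 136.5690155029297), 76.81742095947266), ((473.9154968261719, -266.697509765625), (40.02507400512695, 105.36644744873047), 74.96290588378906))
```

View pics/w2.png

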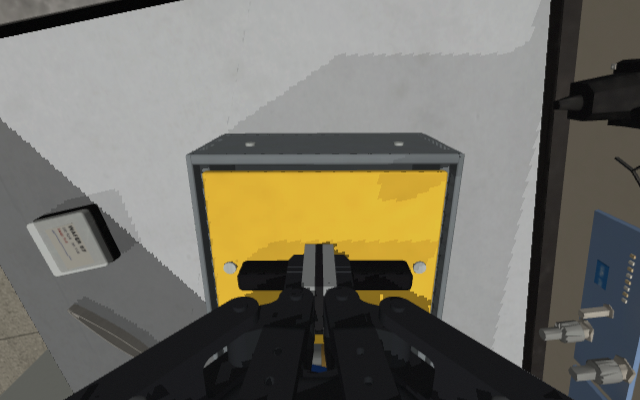

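```bash
python3 - <<'E'
from h import *
s,f=wm(); print(s["position"],s["ee_rot"]);yh=np.array([.228,.9737])
for uv,z in (([[245,262],[408,262]],.09),([[203,171],[447,170]],.072),([[189,155],[463,154]],.076)):
    P=cast(f,uv,z)[:,:2]*1000; print(P.round(1),((P.mean(0)-1000*s["position"][:2])@np.c_[[.9737,-.228],yh]).round(1))
E
```

```text
[ 0.4736177  -0.24650331  0.11046368] [1.79975393e+02 1.61025795e-01 7.67918826e+01]
[[ 430.1 -248.6]
 [ 518.3 -269.3]] [  3.4 -12. ]
[[ 417.7 -197. ]
 [ 550.9 -227.7]] [ 2.6 35.7]
[[ 415.  -186.1]
 [ 558.9 -219.3]] [ 3.  45.7]
```

```bash
python3 -m pendant '[{"jaw":-1,"tx":0.7,"ty":0.2,"tz":0,"ax":0,"ay":0,"az":0},{"jaw":-1,"tx":0.7,"ty":0.2,"tz":0,"ax":0,"ay":0,"az":0},{"jaw":-1,"tx":0.7,"ty":0.2,"tz":1,"ax":0,"ay":0,"az":0},{"jaw":-1,"tx":0.7,"ty":0.2,"tz":2,"ax":0,"ay":0,"az":0},{"jaw":-1,"tx":0.7,"ty":0.2,"tz":2.9,"ax":0,"ay":0,"az":0},{"jaw":-1,"tx":0.7,"ty":0.2,"tz":2.9,"ax":0,"ay":0,"az":0}]'
python3 - <<'E'
from h import *
s=observe(); print(s["position"],s["force"])
f=grab_frame("scene");cv2.imwrite("pics/s3.png",cv2.resize(f["frame"][100:260,180:420],None,fx=3.3,fy=3.3))
E
```

```text
t: 2.6
position: [0.4765, -0.2397, 0.0798]
ee_rot: [-179.9, 0.1, 76.8]
force: [0.1, 0.4, -0.1]
finger_gap: 0.002
[ 0.47646292 -0.23965666  0.07978554] [ 0.05576002  0.3612799  -0.05604629]
```

View pics/s3.png

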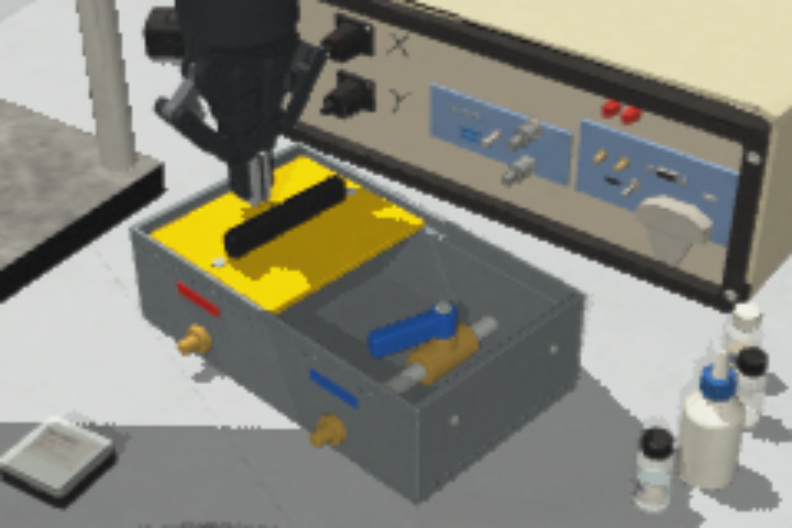

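```bash
python3 -m pendant '[{"jaw":-1,"tx":-0.8,"ty":0,"tz":0,"ax":0,"ay":0,"az":0},{"jaw":-1,"tx":-1.6,"ty":0,"tz":0,"ax":0,"ay":0,"az":0},{"jaw":-1,"tx":-2.4,"ty":0,"tz":0,"ax":0,"ay":0,"az":0},{"jaw":-1,"tx":-3.2,"ty":0,"tz":0,"ax":0,"ay":0,"az":0},{"jaw":-1,"tx":-4,"ty":0,"tz":0,"ax":0,"ay":0,"az":0},{"jaw":-1,"tx":-4.8,"ty":0,"tz":0,"ax":0,"ay":0,"az":0},{"jaw":-1,"tx":-5.6,"ty":0,"tz":0,"ax":0,"ay":0,"az":0},{"jaw":-1,"tx":-6.4,"ty":0,"tz":0,"ax":0,"ay":0,"az":0},{"jaw":-1,"tx":-7.2,"ty":0,"tz":0,"ax":0,"ay":0,"az":0},{"jaw":-1,"tx":-8,"ty":0,"tz":0,"ax":0,"ay":0,"az":0}]'
python3 - <<'E'
from h import *
s=observe(); print(s["position"],s["force"])
f=grab_frame("scene");cv2.imwrite("pics/s4.png",cv2.resize(f["frame"][100:260,180:420],None,fx=3.3,fy=3.3))
E
```

```text
t: 3.48
position: [0.4583, -0.3185, 0.0808]
ee_rot: [-180.0, 0.1, 76.8]
force: [0.2, 2.8, 1.5]
finger_gap: 0.004
[ 0.4582674  -0.31853664  0.08080933] [0.23317059 2.76156793 1.4822203 ]
```

View pics/s4.png

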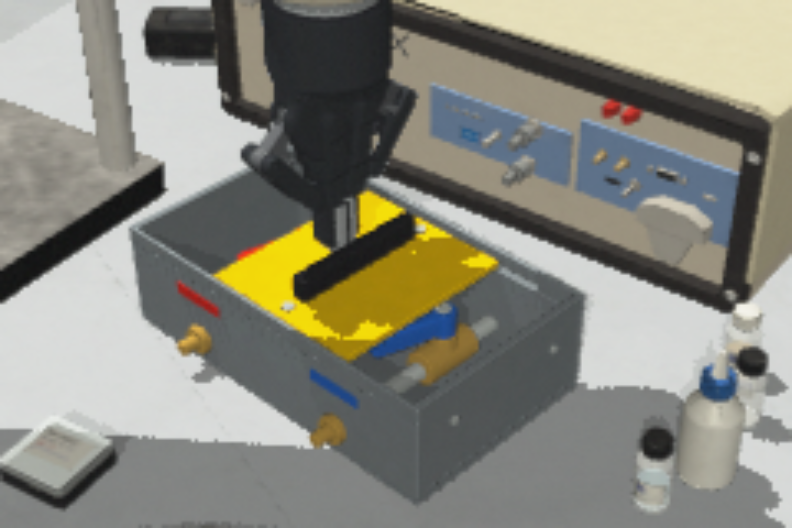

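The guard is sliding square on its rails, and a red handle edge is appearing at about (252,250). Continuing the push slowly towards the stop.

```bash
python3 -m pendant '[{"jaw":-1,"tx":-0.8,"ty":0,"tz":0,"ax":0,"ay":0,"az":0},{"jaw":-1,"tx":-1.5,"ty":0,"tz":0,"ax":0,"ay":0,"az":0},{"jaw":-1,"tx":-2.2,"ty":0,"tz":0,"ax":0,"ay":0,"az":0},{"jaw":-1,"tx":-2.9,"ty":0,"tz":0,"ax":0,"ay":0,"az":0},{"jaw":-1,"tx":-3.5,"ty":0,"tz":0,"ax":0,"ay":0,"az":0},{"jaw":-1,"tx":-4,"ty":0,"tz":0,"ax":0,"ay":0,"az":0},{"jaw":-1,"tx":-4.4,"ty":0,"tz":0,"ax":0,"ay":0,"az":0},{"jaw":-1,"tx":-4.8,"ty":0,"tz":0,"ax":0,"ay":0,"az":0},{"jaw":-1,"tx":-5.1,"ty":0,"tz":0,"ax":0,"ay":0,"az":0},{"jaw":-1,"tx":-5.1,"ty":0,"tz":0,"ax":0,"ay":0,"az":0}]'
python3 - <<'E'
from h import *
s=observe(); print(s["position"],s["force"])
f=grab_frame("scene");cv2.imwrite("pics/s5.png",cv2.resize(f["frame"][100:260,180:420],None,fx=3.3,fy=3.3))
f=grab_frame("top");cv2.imwrite("pics/t5.png",cv2.resize(f["frame"][110:280,180:430],None,fx=3.2,fy=3.2))
E
```

```text
t: 4.37
position: [0.4466, -0.3701, 0.0811]
ee_rot: [180.0, 0.2, 76.8]
force: [-0.0, 0.2, 0.2]
finger_gap: -0.0
[ 0.44661829 -0.37005637  0.08105564] [-0.04248773  0.18705438  0.18404007]
```

View pics/s5.png

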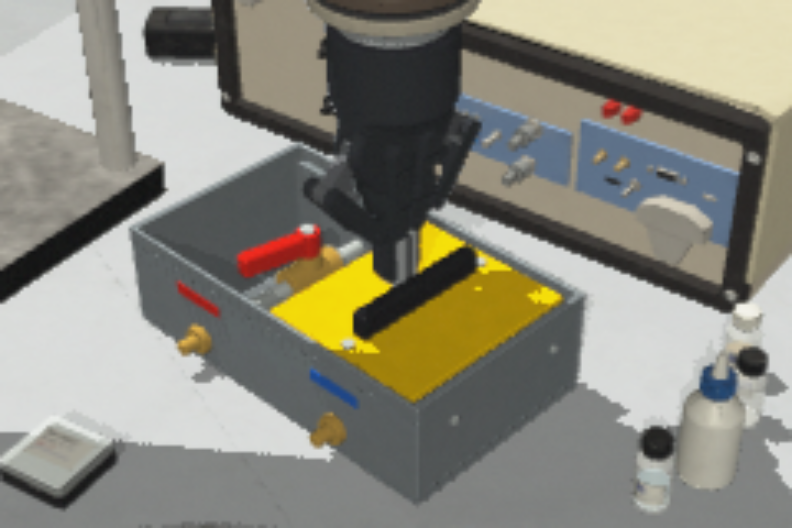

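The guard is close to the end wall. I'll press on gently until the force shows the stop.

```bash
python3 -m pendant '[{"jaw":-1,"tx":-0.2,"ty":0,"tz":0,"ax":0,"ay":0,"az":0},{"jaw":-1,"tx":-0.4,"ty":0,"tz":0,"ax":0,"ay":0,"az":0},{"jaw":-1,"tx":-0.6,"ty":0,"tz":0,"ax":0,"ay":0,"az":0},{"jaw":-1,"tx":-0.6,"ty":0,"tz":0,"ax":0,"ay":0,"az":0}]'
```

```text
t: 4.8
position: [0.4453, -0.3757, 0.0811]
ee_rot: [-180.0, 0.2, 76.8]
force: [0.0, 0.9, -0.4]
finger_gap: -0.0
```

```bash
python3 -m pendant '[{"jaw":-1,"tx":-0.2,"ty":0,"tz":0,"ax":0,"ay":0,"az":0},{"jaw":-1,"tx":-0.4,"ty":0,"tz":0,"ax":0,"ay":0,"az":0},{"jaw":-1,"tx":-0.4,"ty":0,"tz":0,"ax":0,"ay":0,"az":0}]'
python3 - <<'E'
from h import *
f=grab_frame("top");cv2.imwrite("pics/t6.png",cv2.resize(f["frame"][110:280,180:430],None,fx=3.2,fy=3.2))
E
```

```text
t: 5.05
position: [0.4447, -0.3769, 0.081]
ee_rot: [-179.9, -0.0, 76.7]
force: [11.7, 25.6, 8.5]
finger_gap: -0.001
```

View pics/t6.png

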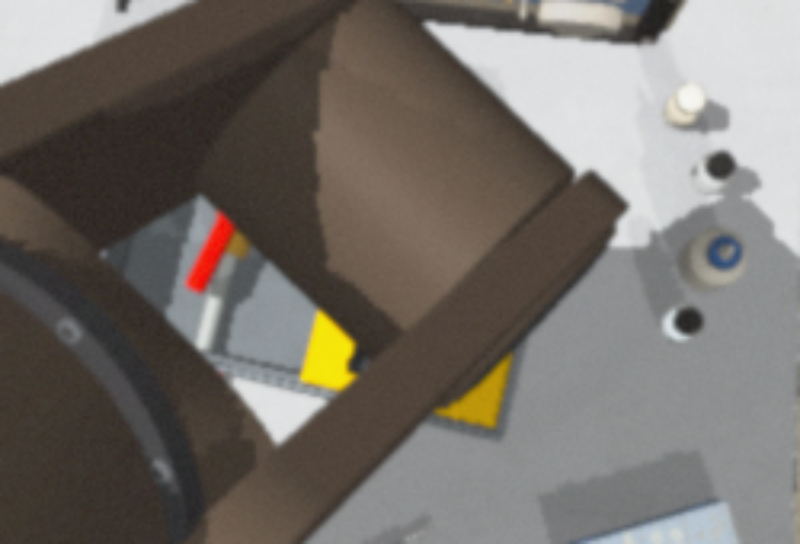

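Force jumped to about 28 N, so the guard is against the end wall. The red handle is at about (210,255). Next I'll back off, lift and look.

```bash
python3 -m pendant '[{"jaw":-1,"tx":0.8,"ty":0,"tz":0,"ax":0,"ay":0,"az":0},{"jaw":-1,"tx":1.6,"ty":0,"tz":0,"ax":0,"ay":0,"az":0},{"jaw":-1,"tx":1.6,"ty":0,"tz":-3,"ax":0,"ay":0,"az":0},{"jaw":-1,"tx":1.6,"ty":0,"tz":-6,"ax":0,"ay":0,"az":0},{"jaw":-1,"tx":1.6,"ty":0,"tz":-9,"ax":0,"ay":0,"az":0},{"jaw":-1,"tx":1.6,"ty":0,"tz":-9,"ax":0,"ay":0,"az":0},{"jaw":-1,"tx":1.6,"ty":0,"tz":-9,"ax":0,"ay":0,"az":0}]'
python3 - <<'E'
from h import *
s,f=wm(); print(s["position"],s["ee_rot"],s["joint_vel"].round(1)); cv2.imwrite("pics/w7.png",f["frame"])
m=mask(f,(0,150,90),(6,255,255))|mask(f,(174,150,90),(179,255,255))
b=big(m)[:,0,:]; print(cv2.boundingRect(b)); r=cv2.minAreaRect((cast(f,b,0.057)[:,:2]*1000).astype(np.float32)); print(r,cv2.boxPoints(r))
f=grab_frame("scene"); m=mask(f,(0,150,90),(6,255,255))|mask(f,(174,150,90),(179,255,255)); m[:,:200]=0; m[:150]=0
cv2.imwrite("pics/s7.png",cv2.resize(f["frame"][100:260,180:420],None,fx=3.3,fy=3.3))
b=big(m)[:,0,:];print(cv2.boundingRect(b),cast(f,b,.057).mean(0))
E
```

```text
t: 5.68
position: [0.4493, -0.3621, 0.1728]
ee_rot: [179.9, 0.1, 76.7]
force: [-0.1, -0.2, -1.1]
finger_gap: -0.001
[ 0.44934061 -0.36209333  0.17278061] [1.79888487e+02 9.07435334e-02 7.67473093e+01] [-0.1  2.2  2.   0.1 -1.  -0.1]
(274, 39, 82, 35)
((468.61907958984375, -264.50531005859375), (16.09703254699707, 59.13237762451172), 67.93860626220703) [[ 438.19467 -260.85947]
 [ 492.99747 -283.0696 ]
 [ 499.0435  -268.15115]
 [ 444.2407  -245.94101]]
(252, 169, 25, 15) [ 0.4608606  -0.27024588  0.057     ]
```

View pics/w7.png

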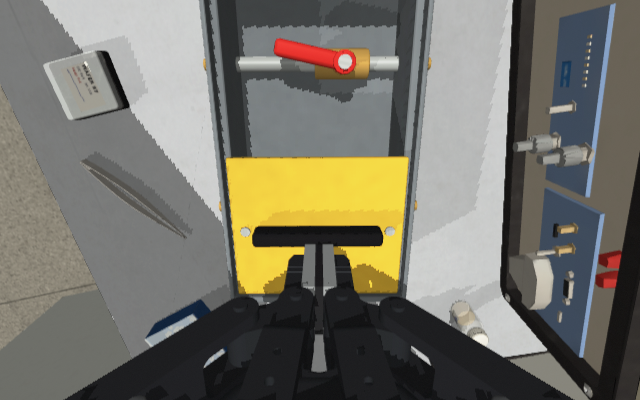

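View pics/s7.png

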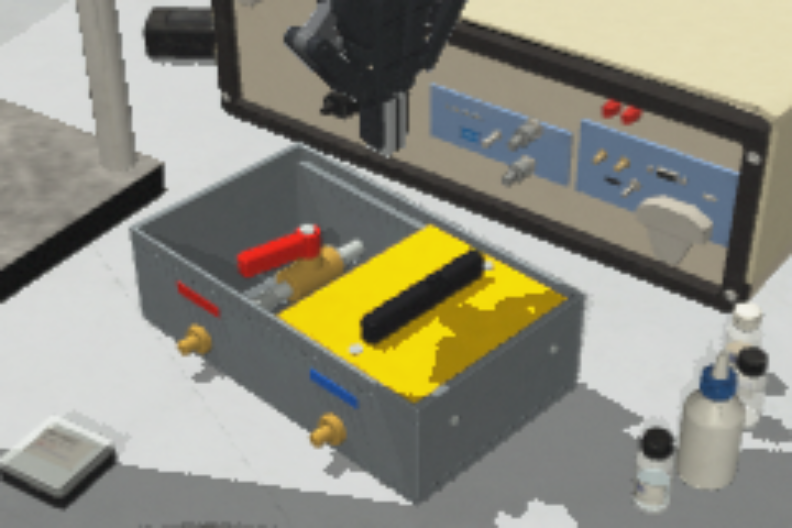

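The red handle is uncovered. Its pivot is at wrist pixel (345,62), with the tip at (278,47), about 0.18 rad on from open. Both agree with the box pose. Next I'll lower the fingers on the handle's -y side.

```bash
python3 -m pendant '[{"jaw":-1,"tx":2.5,"ty":-0.7,"tz":0,"ax":0,"ay":0,"az":0},{"jaw":-1,"tx":5,"ty":-1.4,"tz":0,"ax":0,"ay":0,"az":0},{"jaw":-1,"tx":6.7,"ty":-1.9,"tz":1,"ax":0,"ay":0,"az":0},{"jaw":-1,"tx":6.7,"ty":-1.9,"tz":3,"ax":0,"ay":0,"az":0},{"jaw":-1,"tx":6.7,"ty":-1.9,"tz":5,"ax":0,"ay":0,"az":0},{"jaw":-1,"tx":6.7,"ty":-1.9,"tz":7,"ax":0,"ay":0,"az":0},{"jaw":-1,"tx":6.7,"ty":-1.9,"tz":8,"ax":0,"ay":0,"az":0},{"jaw":-1,"tx":6.7,"ty":-1.9,"tz":8,"ax":0,"ay":0,"az":0},{"jaw":-1,"tx":6.7,"ty":-1.9,"tz":8,"ax":0,"ay":0,"az":0}]'
python3 - <<'E'
from h import *
s,f=wm(); print(s["position"],s["ee_rot"],s["joint_vel"].round(1)); cv2.imwrite("pics/w8.png",f["frame"])
m=mask(f,(0,150,90),(6,255,255))|mask(f,(174,150,90),(179,255,255))
b=big(m)[:,0,:]; print(cv2.boundingRect(b)); r=cv2.minAreaRect((cast(f,b,0.057)[:,:2]*1000).astype(np.float32)); print(r)
print((cv2.boxPoints(r)-1000*s["position"][:2])@np.c_[[.228,.9737],[.9737,-.228]])
E
```

```text
t: 6.53
position: [0.4444, -0.2911, 0.09]
ee_rot: [-179.8, -0.1, 76.7]
force: [0.7, -0.3, 0.1]
finger_gap: 0.006
[ 0.44437044 -0.29114423  0.08999411] [-1.79793500e+02 -7.33114024e-02  7.67333588e+01] [-0.1 -1.7 -0.9  0.   0.4  0. ]
(299, 154, 107, 46)
((470.22821044921875, -260.5173645019531), (19.02787208557129, 59.84311294555664), 60.974853515625)
[[ 34.73485564 -13.18870886]
 [ 18.39360089  44.38238716]
 [ 36.69904763  49.57827364]
 [ 53.04030238  -7.99282239]]
```

View pics/w8.png

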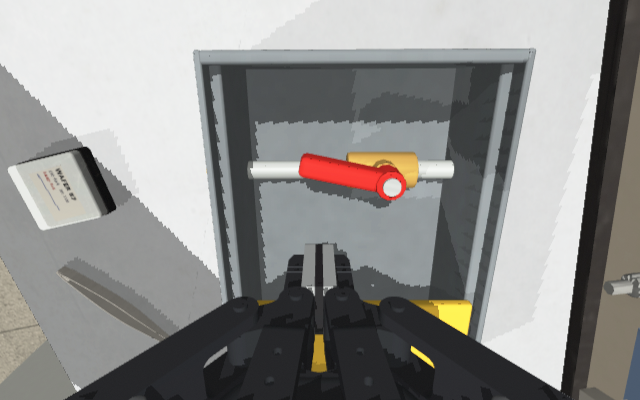

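```bash
python3 -m pendant '[{"jaw":-1,"tx":0,"ty":0.2,"tz":1.5,"ax":0,"ay":0,"az":0},{"jaw":-1,"tx":0,"ty":0.2,"tz":3,"ax":0,"ay":0,"az":0},{"jaw":-1,"tx":0,"ty":0.2,"tz":4.3,"ax":0,"ay":0,"az":0},{"jaw":-1,"tx":0,"ty":0.2,"tz":4.3,"ax":0,"ay":0,"az":0},{"jaw":-1,"tx":0,"ty":0.2,"tz":4.3,"ax":0,"ay":0,"az":0}]'
python3 - <<'E'
from h import *
s,f=wm(); print(s["position"],s["ee_rot"],s["force"]); cv2.imwrite("pics/w9.png",f["frame"])
f=grab_frame("scene");cv2.imwrite("pics/s9.png",cv2.resize(f["frame"][100:260,180:420],None,fx=3.3,fy=3.3))
E
```

```text
t: 7.0
position: [0.4469, -0.2921, 0.0483]
ee_rot: [-179.9, -0.0, 76.7]
force: [0.9, -0.1, 1.3]
finger_gap: 0.004
[ 0.44690402 -0.29213524  0.04832804] [-1.79881967e+02 -3.45547069e-02  7.67272231e+01] [ 0.9016879  -0.1275831   1.25078007]
```

View pics/w9.png

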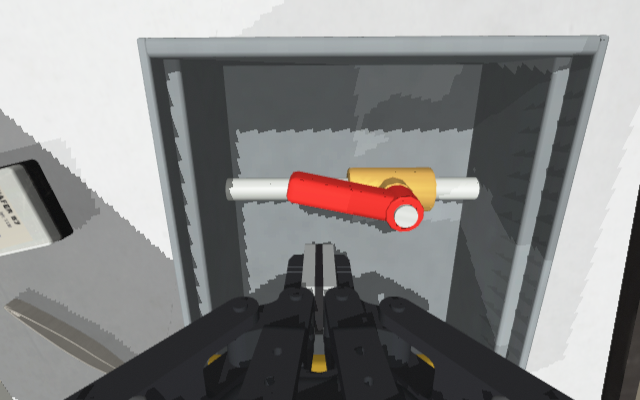

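View pics/s9.png

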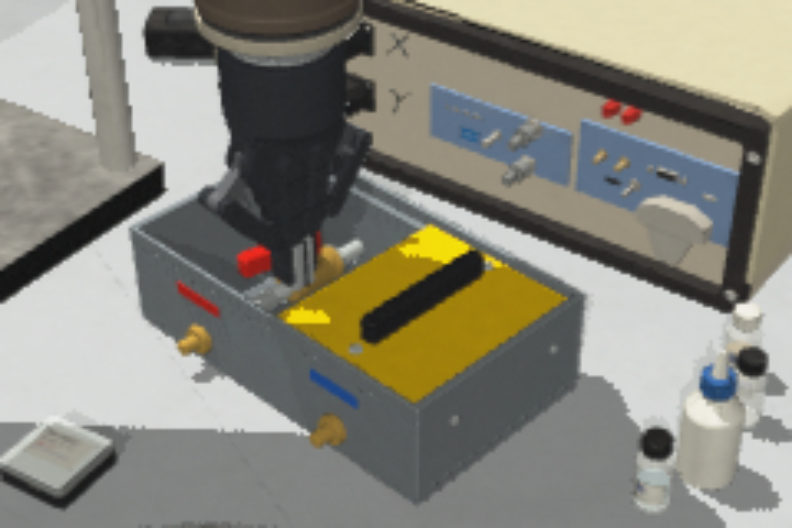

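The fingers are in the box at z=0.048, on the guard side of the handle and clear of it. Now I'll push the handle round.

```bash
python3 -m pendant '[{"jaw":-1,"tx":0.7,"ty":0,"tz":0.1,"ax":0,"ay":0,"az":0},{"jaw":-1,"tx":1.3,"ty":-0.1,"tz":0.1,"ax":0,"ay":0,"az":0},{"jaw":-1,"tx":1.9,"ty":-0.3,"tz":0.1,"ax":0,"ay":0,"az":0},{"jaw":-1,"tx":2.5,"ty":-0.4,"tz":0.1,"ax":0,"ay":0,"az":0},{"jaw":-1,"tx":3,"ty":-0.4,"tz":0.1,"ax":0,"ay":0,"az":0},{"jaw":-1,"tx":3.5,"ty":-0.4,"tz":0.1,"ax":0,"ay":0,"az":0},{"jaw":-1,"tx":4,"ty":-0.3,"tz":0.1,"ax":0,"ay":0,"az":0},{"jaw":-1,"tx":4,"ty":-0.3,"tz":0.1,"ax":0,"ay":0,"az":0}]'
python3 - <<'E'
from h import *
s,f=wm(); print(s["position"],s["ee_rot"],s["force"]); cv2.imwrite("pics/w10.png",f["frame"])
E
```

```text
t: 7.77
position: [0.4537, -0.2519, 0.0479]
ee_rot: [-179.9, -0.0, 76.8]
force: [-0.3, -1.8, 1.2]
finger_gap: 0.002
[ 0.45374461 -0.25185495  0.04788337] [-1.79929742e+02 -1.76380857e-02  7.67601094e+01] [-0.26435199 -1.83630902  1.18590067]
```

View pics/w10.png

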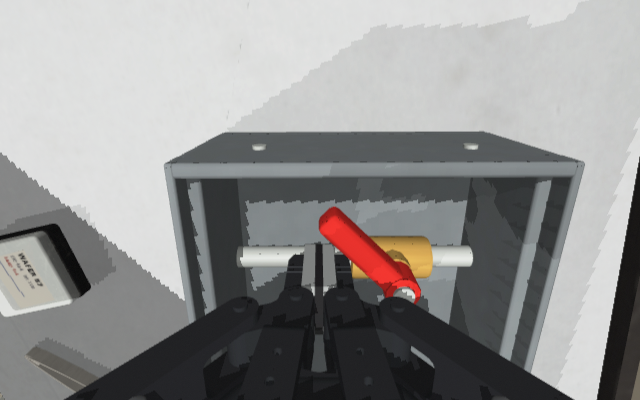

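The handle has turned to about 45°, with the tip at (332,220) and the pivot at (403,293). Continuing round the arc.

```bash
python3 -m pendant '[{"jaw":-1,"tx":0.5,"ty":0.2,"tz":0,"ax":0,"ay":0,"az":0},{"jaw":-1,"tx":0.9,"ty":0.4,"tz":0,"ax":0,"ay":0,"az":0},{"jaw":-1,"tx":1.3,"ty":0.7,"tz":0,"ax":0,"ay":0,"az":0},{"jaw":-1,"tx":1.6,"ty":1,"tz":0,"ax":0,"ay":0,"az":0},{"jaw":-1,"tx":1.9,"ty":1.4,"tz":0,"ax":0,"ay":0,"az":0},{"jaw":-1,"tx":2.1,"ty":1.7,"tz":0,"ax":0,"ay":0,"az":0},{"jaw":-1,"tx":2.2,"ty":2,"tz":0,"ax":0,"ay":0,"az":0},{"jaw":-1,"tx":2.2,"ty":2,"tz":0,"ax":0,"ay":0,"az":0}]'
python3 - <<'E'
from h import *
s,f=wm(); print(s["position"],s["ee_rot"],s["force"]); cv2.imwrite("pics/w11.png",f["frame"])
E
```

```text
t: 8.48
position: [0.4788, -0.2351, 0.0478]
ee_rot: [-179.9, -0.0, 76.8]
force: [-0.5, 0.5, 0.3]
finger_gap: 0.0
[ 0.47878442 -0.23512326  0.04776936] [-1.79935009e+02 -2.50799918e-02  7.67846774e+01] [-0.4926871   0.54029689  0.28653593]
```

View pics/w11.png

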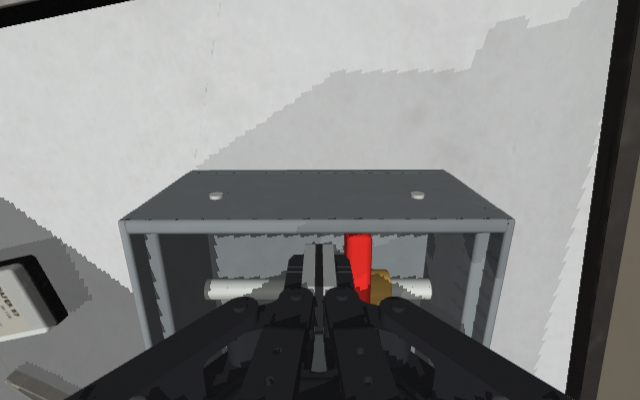

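Nearly shut. The handle points away at columns 346–372 and there's no stop force yet, so I'll keep pushing until it rises.

```bash
python3 -m pendant '[{"jaw":-1,"tx":0,"ty":0.2,"tz":0,"ax":0,"ay":0,"az":0},{"jaw":-1,"tx":0,"ty":0.4,"tz":0,"ax":0,"ay":0,"az":0},{"jaw":-1,"tx":0,"ty":0.4,"tz":0,"ax":0,"ay":0,"az":0}]'
```

```text
t: 8.78
position: [0.4803, -0.2353, 0.0473]
ee_rot: [-179.7, -0.1, 76.8]
force: [-11.8, 0.4, 6.9]
finger_gap: 0.0
```

```bash
python3 -m pendant '[{"jaw":-1,"tx":0,"ty":0.3,"tz":0,"ax":0,"ay":0,"az":0},{"jaw":-1,"tx":0,"ty":0.3,"tz":0,"ax":0,"ay":0,"az":0},{"jaw":-1,"tx":0,"ty":0.3,"tz":0,"ax":0,"ay":0,"az":0}]'
```

```text
t: 9.03
position: [0.4806, -0.2352, 0.047]
ee_rot: [-179.4, -0.1, 76.8]
force: [-17.8, -1.2, 12.1]
finger_gap: -0.002
```

The handle is hard on its stop: force rises but the fingers don't move. I'll back off sideways, lift out, and look from above the box.

```bash
python3 -m pendant '[{"jaw":-1,"tx":0,"ty":-0.5,"tz":0,"ax":0,"ay":0,"az":0},{"jaw":-1,"tx":-0.3,"ty":-1.5,"tz":0,"ax":0,"ay":0,"az":0},{"jaw":-1,"tx":-0.3,"ty":-1.8,"tz":-3,"ax":0,"ay":0,"az":0},{"jaw":-1,"tx":-0.3,"ty":-1.8,"tz":-6,"ax":0,"ay":0,"az":0},{"jaw":-1,"tx":-0.3,"ty":-1.8,"tz":-9,"ax":0,"ay":0,"az":0},{"jaw":-1,"tx":-0.3,"ty":-1.8,"tz":-12,"ax":0,"ay":0,"az":0},{"jaw":-1,"tx":-4,"ty":-1.8,"tz":-13,"ax":0,"ay":0,"az":0},{"jaw":-1,"tx":-8,"ty":-1.8,"tz":-13,"ax":0,"ay":0,"az":0},{"jaw":-1,"tx":-10,"ty":-1.8,"tz":-13,"ax":0,"ay":0,"az":0},{"jaw":-1,"tx":-10,"ty":-1.8,"tz":-13,"ax":0,"ay":0,"az":0}]'
python3 -m pendant '[{"jaw":-1,"tx":0,"ty":0,"tz":0,"ax":0,"ay":0,"az":0},{"jaw":-1,"tx":0,"ty":0,"tz":0,"ax":0,"ay":0,"az":0}]'
python3 - <<'E'
from h import *
s,f=wm(); print(s["position"],s["ee_rot"],s["force"]); cv2.imwrite("pics/w12.png",f["frame"])
m=mask(f,(0,150,90),(6,255,255))|mask(f,(174,150,90),(179,255,255)); m[:,450:]=0
b=big(m)[:,0,:]; print(cv2.boundingRect(b)); r=cv2.minAreaRect((cast(f,b,0.057)[:,:2]*1000).astype(np.float32)); print(r)
f=grab_frame("scene");cv2.imwrite("pics/s12.png",cv2.resize(f["frame"][100:260,180:420],None,fx=3.3,fy=3.3))
E
```

```text
t: 9.87
position: [0.4408, -0.333, 0.1775]
ee_rot: [-179.5, -0.0, 76.6]
force: [0.0, 0.2, -0.4]
finger_gap: -0.002
t: 10.03
position: [0.4403, -0.3331, 0.1774]
ee_rot: [-179.5, -0.0, 76.6]
force: [-0.6, -0.2, -0.4]
finger_gap: -0.0
[ 0.44030502 -0.3330945   0.17735142] [-1.79537958e+02 -3.26717455e-02  7.65880404e+01] [-0.63579291 -0.17961821 -0.43649347]
(353, 24, 23, 87)
((492.5455627441406, -251.21249389648438), (59.59041976928711, 16.707609176635742), 78.49996185302734)
```

View pics/w12.png

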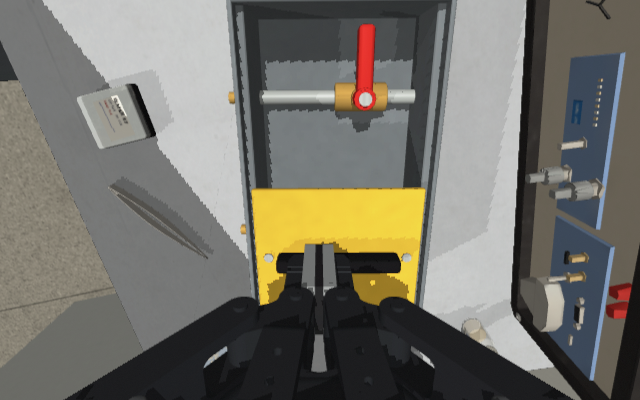

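View pics/s12.png

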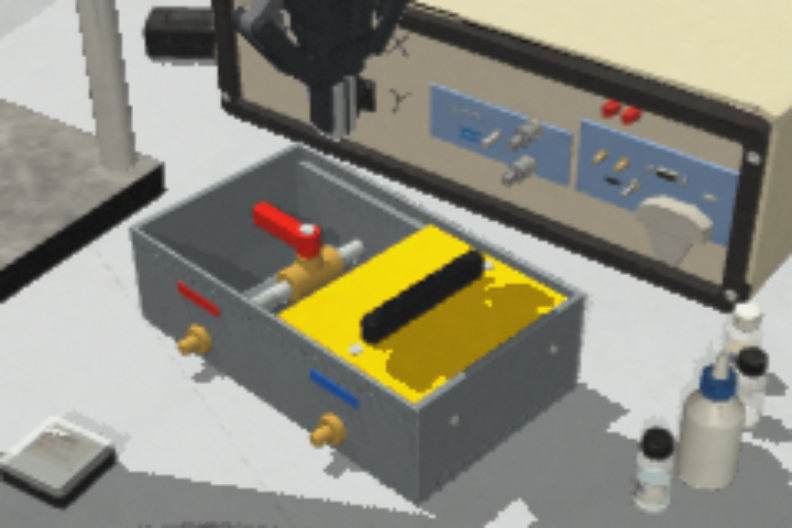

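```bash
python3 - <<'E'
from h import *
f=grab_frame("scene"); m=mask(f,(20,120,60),(35,255,255)); b=big(m)[:,0,:]
r=cv2.minAreaRect((cast(f,b,.072)[:,:2]*1000).astype(np.float32)); print(r)
c=np.array([[.9737,-.228],[.228,.9737]])
print("guard box xy",c@(np.array(r[0])-[456,-332.3]), "shift", c@(np.array(r[0])-[467.9,-273.0]))
s,f=wm(); P=cast(f,[[253,188],[424,187]],.072)[:,:2]*1000; print("edge",P,c@(P.mean(0)-[457,-332]))
f=grab_frame("top");cv2.imwrite("pics/t13.png",cv2.resize(f["frame"][110:280,180:430],None,fx=3.2,fy=3.2))
E
```

```text
((444.1094665527344, -375.1827697753906), (150.69989013671875, 136.86863708496094), 76.8995132446289)
guard box xy [ -1.80054091 -44.46599456] shift [   0.13282909 -104.91960456]
edge [[ 389.77314751 -316.22730449]
 [ 519.98259807 -345.8309091 ]] [-2.28767892  0.46151371]
```

View pics/t13.png

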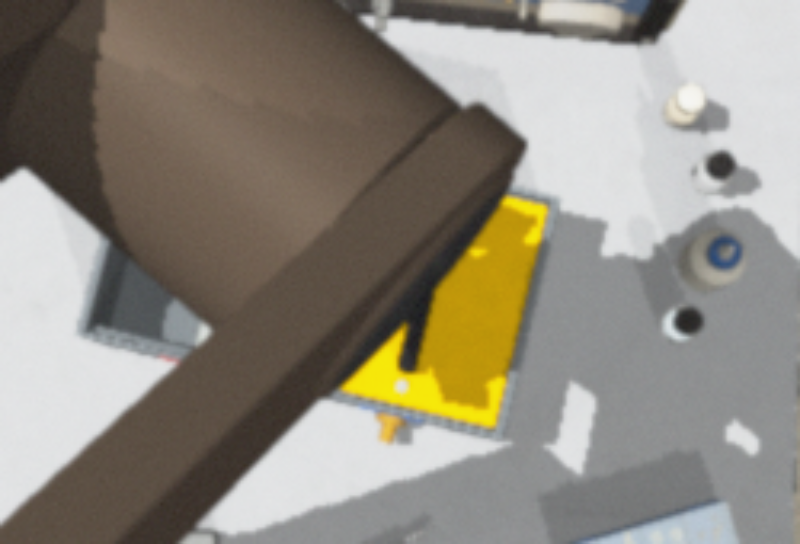

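The red handle now lies across its pipe. The arm hides part of the guard in the top view, so I'll move clear for a proper check that it is fully home.

```bash
python3 -m pendant '[{"jaw":-1,"tx":0,"ty":0,"tz":-3,"ax":0,"ay":0,"az":0},{"jaw":-1,"tx":-3,"ty":-1.4,"tz":-6,"ax":0,"ay":0,"az":0},{"jaw":-1,"tx":-6.5,"ty":-3,"tz":-6,"ax":0,"ay":0,"az":0},{"jaw":-1,"tx":-10,"ty":-4.6,"tz":-6,"ax":0,"ay":0,"az":0},{"jaw":-1,"tx":-13.5,"ty":-6.3,"tz":-6,"ax":0,"ay":0,"az":0},{"jaw":-1,"tx":-17,"ty":-8,"tz":-6,"ax":0,"ay":0,"az":0},{"jaw":-1,"tx":-20.5,"ty":-9.6,"tz":-6,"ax":0,"ay":0,"az":0},{"jaw":-1,"tx":-24,"ty":-11.2,"tz":-6,"ax":0,"ay":0,"az":0},{"jaw":-1,"tx":-26,"ty":-12.3,"tz":-6,"ax":0,"ay":0,"az":0},{"jaw":-1,"tx":-26,"ty":-12.3,"tz":-6,"ax":0,"ay":0,"az":0}]'
python3 - <<'E'
from h import *
f=grab_frame("top");cv2.imwrite("pics/t14.png",cv2.resize(f["frame"][110:280,180:430],None,fx=3.2,fy=3.2,interpolation=cv2.INTER_CUBIC))
E
```

```text
t: 11.12
position: [0.2592, -0.5601, 0.2381]
ee_rot: [-179.5, 0.0, 76.6]
force: [-0.6, 1.0, -0.8]
finger_gap: 0.001
```

View pics/t14.png

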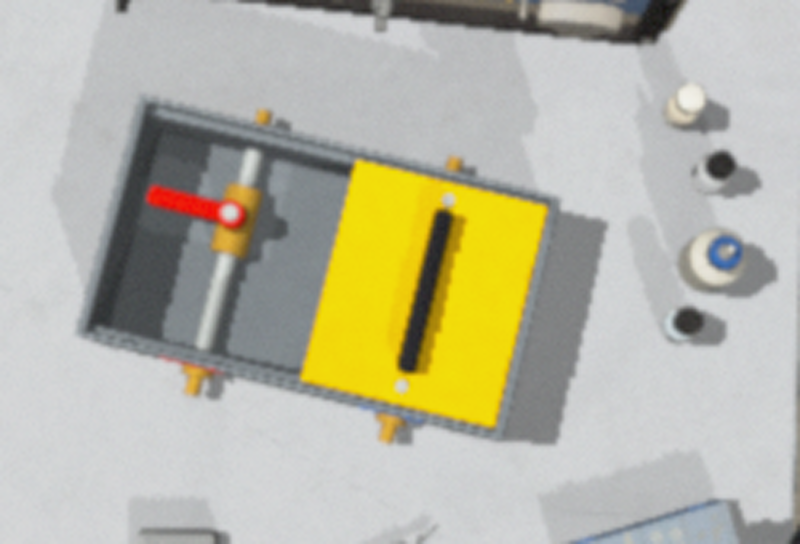

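```bash
python3 - <<'E'
from h import *
f=grab_frame("top")
r=cv2.minAreaRect((cast(f,big(mask(f,(22,150,100),(35,255,255)))[:,0,:],.072)[:,:2]*1000).astype(np.float32));print(r)
print(np.array([.228,.9737])@(np.array(r[0])-[471.3,-272.2]))
m=mask(f,(0,150,90),(6,255,255))|mask(f,(174,150,90),(179,255,255)); m[:, :215]=0;m[:,270:]=0;m[:150]=0
m2=m.copy(); m2[195:]=0
print(cv2.minAreaRect((cast(f,big(m2)[:,0,:],.057)[:,:2]*1000).astype(np.float32)))
s=observe(); print(s["t"],s["force"],s["joint_vel"].round(2))
E
```

```text
((442.99322509765625, -393.21246337890625), (120.45460510253906, 138.03822326660156), 77.12387084960938)
-124.2837802697754
((494.91009521484375, -253.72500610351562), (60.54558563232422, 14.699983596801758), 78.50970458984375)
11.2167 [0.52128102 0.48943371 0.81023747] [ 1.92 -0.64  0.82  0.18  0.06  0.36]
```

```bash
python3 -c "
from cell import finish_job; print(finish_job())"
```

```text
the job is handed in; nothing more can be done
None
```

The job is done and handed in at about 11 s. The guard is fully across at the blue end, and the red handle is shut across its pipe.

- **Guard:** with shut fingers I pushed the rib until the guard met the end wall, where the force jumped to about 28 N. The last top view shows the guard flush with that wall, 124 mm from where it started.
- **Red handle:** I then pushed it round until it sat hard on its stop. The fingers stopped moving as the sideways force rose to 12 and then 18 N. In the last top view it points along the box's +y to within about 2°.
- **Other items:** nothing was lifted and the gripper ended up well clear. The vials and the bottle look unmoved in the pictures. The blue handle stayed under the guard and was never approached.

**Checks that disagreed:**
- One wrist-camera estimate put the guard's edge about 5 mm short. The clear top view and the stop force contradict it.
- One automatic guard measurement in the scene view came out wrong because it also picked up brass parts, so I ignored it.
- The first move command was refused because of its format, before anything had moved.

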